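# Tug the parts drawer, free its catch if it has caught, hold it open

## Robot

A 6-joint arm with a two-finger parallel gripper is mounted at the origin on a cart in front of the work surface, level with it; the furniture and walls round the work are solid. World frame = base frame: x ahead of the robot, y to its left, z up, the work surface at z = 0. Lengths are in m, angles in degrees, forces in N, time in s.
With the tool pointing down it reaches from about 0.425 to 0.95 m from the base axis. Payload 14.7 kg.
Tool frame: the origin (TCP) lies at the very end of the fingers, on their centre line; the grasp point (between the pads) lies 19 mm behind it; z points along the fingers, y is the line along which they close (so a half turn about z gives the same grasp; the last joint's range is limited). The gripper opens to 85 mm and grips with 20 to 120 N. Pads are 22 mm wide; open, the fingers measure 114 mm over their backs; the gripper's body (76 mm by 85 mm) begins 54 mm behind the grasp point. The pads swing forward as they close: fully open they stand 13 mm farther back than shut.
Start: joints at [-75.378, 27.513, 91.461, -0, 61.026, -2.67], TCP at [0.193, -0.621, 0.202] pointing down, gripper open.
Joint ranges: [-157.49, 157.49], [-46.99, 117.5], [13.45, 153.17], [-89.5, 269.5], [5.16, 153.95], [-167.48, 167.48]. Speed limits (degrees/s): [108.29, 108.29, 136.94, 172.46, 172.46, 172.46].

## Interface

Orientations are given as a 3x3 rotation matrix whose columns are the frame's x, y, z axes.
In Python, from station import bot, viewer, finish_job gives the robot as it stands. The module is installed in compiled form; this text tells all that it offers.
- The arm moves only by the tool play_rows, never from a script. Its argument "series" is a list of rows, each a list of 7 numbers: the shift along the tool's x, y, z in cm, then the turn, a rotation vector about the tool's x, y, z in rad, then the finger opening in cm, from 0 to 8.54. A call has 1 to 20 rows; each row is the pose to reach, as a shift and turn from the pose commanded when the call began, along the tool's axes at that moment; what a row does not reach only later rows make up. A row lasts 1/12 s, in which the tool goes at most 41.7 mm and 7.16 degrees, less where a joint would pass 70% of its speed; a pose out of reach is approached as far as the arm can. A call with a gripper value outside its range is refused whole. The fingers move at their own pace and stop on an object; "force" is the grip in N (left out, the last holds). Time passes only in rows, so rows that repeat a pose let the fingers close. It gives the time, the measured TCP pose, the force, the opening and the grip force at its end, in the units of the state.
- bot.read_state(): the state, without advancing time (a new reading comes with each control period).
- viewer.grab_frame(name): name is "side" or "top"; returns a dict with "frame" (480x640x3 uint8, red, green, blue), "K" (3x3 intrinsics, pixels), "k1" (the pictures are not rectified: a ray, as slopes to the right and down, at radius r is drawn at 1 + k1 r^2 times it, then the intrinsics apply), "origin" and "orientation" of the camera in the world. Camera axes: x right, y up, looking along -z (the intrinsics and any distortion apply to the point x, -y, -z); pixel columns grow to the right and rows downward; lengths in m; the calibration is good to about 2 mm. A picture is of the moment at which its call begins. There is no depth.
- finish_job(): hands the job in; it is judged then, once.
The state is a dict: "time": time; "qpos": joint angles; "dq": joint speeds; "joint_torque": joint torques, N m; "position": TCP position; "ee_rot": TCP orientation; "ft_force": force on the tool from outside, world axes, zero at the start; "torque": the same for the moment, N m; "finger_gap": finger opening in m; "grip_force": force on a finger pad.
Only numpy, scipy, OpenCV 4.12 (cv2) and the standard library are available. Lean on these libraries where they do the work, as an engineer would, in place of code of your own. Each camera call takes 0.05 s, during which the arm holds its last target. There are 200 camera calls.

## Task

Tug the small parts drawer by its sprung pull, before touching the catch slide on top: draw the pull out until its pointer reaches the long mark of the gauge, and hardly past it, unless the drawer comes along first. If the drawer stays shut its hidden catch has caught: let the pull go back, push the catch slide fully over to its other end and pull again. Draw the drawer all the way out and finish while holding it there by the pull (it closes itself when let go), without shifting the model parts lying round it.

Things in the scene. Friction and masses are not known exactly. Their poses are not given: they have to be found in the camera images.
- locker: grey steel parts locker, 140 (x) x 130 (y) x 76 mm high, fixed to the table with one drawer in its front; origin at the centre of its underside, on the table; its own x axis points from the front to the back (the drawer opens along its -x), y to its left as seen from the robot, z up. Yaw up to 0.3 rad. Inside it a hidden catch has either caught the drawer or not; that cannot be seen from outside, and everything outside looks the same in both cases.
- drawer (a joint): how far the drawer is out: 0 = shut, 0.065 m = fully out at its stop. A spring closes it: 2 N when shut, rising to 3.6 N fully out, plus 0.3 N of friction. When caught it gives about 2 mm and no more.
- pull_grip (a point): where to grip the pull: an upright black post 18 (x) x 22 (y) mm, from 26 to 82 mm above the table, on a round stem of 10 mm (centre 34 mm above the table) that sticks out of the drawer front. This point lies on the post's axis, 60 mm above the table, in the locker's frame at x = -130 mm, y = 0 when all is shut. 43 mm are free between post and drawer front. The post slides straight out along the locker's -x and carries the brass pointer of the gauge.
- gauge (a joint): how far the sprung pull is drawn out of the drawer front: 0 = at rest, 0.015 m = its pointer stands on the long thick mark (8 N), 0.028 m = its end stop. The spring pulls back with 2 N + 400 N/m. Ticks every 5 mm on the aluminium scale under the stem; the pointer rests on the first tick, the long mark is the fourth. More than 0.023 m is straining it.
- catch_slide (a joint): the catch slide on the locker's top: 0 = left end (as found, within 2 mm), 0.018 m = right end. Moving it to the right (along the locker's -y) beyond 0.015 m tips the hidden catch clear for good. It needs about 1.5 N and stays where it is put.
- catch_grip (a point): where to grip or push the catch slide: an upright dark steel finger piece 16 (x) x 12 (y) mm, from 80 to 106 mm above the table, standing on the locker's top (76 mm high; plate up to 82 mm). This point lies on its axis 94.5 mm above the table, in the locker's frame at x = -20 mm, y = +10 mm minus the slide's travel.
- radio_receiver_mid (a point): bystander: flat black receiver box 38 x 61 x 17 mm, 12 mm above its underside; leave it alone
- gear_box_small_mid (a point): bystander: small brass gear box 36 x 103 x 28 mm, 12 mm above its underside; leave it alone
- drive_bogie_mid (a point): bystander: brass bogie with four dark wheels 70 x 69 x 31 mm, 12 mm above its underside; leave it alone
- gear_motor_large_mid (a point): bystander: black motor on a brass bracket 52 x 76 x 64 mm, 12 mm above its underside; leave it alone
- driver_board_mid (a point): bystander: small circuit board 18 x 39 x 21 mm, 12 mm above its underside; leave it alone

How it is judged (in metres and radians):
On the way:
1. the drawer is tugged by its pull, the catch slide still as found: either the pointer is at the mark with the drawer shut, or the drawer comes along (distance of catch_grip from where it was at the start of the episode below 0.004 m and ((value of joint gauge above 0.0125 m and value of joint drawer below 0.006 m) or value of joint drawer above 0.012 m)), for 0.1 s.
At the end, for the whole second after the job is handed in: the drawer is at least 57 of its 65 mm out and still, the fingers are on the pull, and the pull's spring is drawn by more than 1.5 mm, so that the pull carries the drawer's closing spring (value of joint drawer above 0.057 m and value of joint gauge above 0.0015 m and contact force between the fingers and gauge above 1 N and linear speed of gauge below 0.02 m/s); the arm keeps its last pose, push and grip.
It fails at once if the pull is strained far past the mark (more than 23 mm) (value of joint gauge above 0.023 m).
It fails at once if a bystander is shifted by more than 20 mm (distance of any of radio_receiver_mid, gear_box_small_mid, drive_bogie_mid, gear_motor_large_mid, driver_board_mid from where it was at the start of the episode above 0.02 m).
It also fails if it takes over 64 s, if anything falls off the work surface, if the arm or the gripper's body presses on something with over 40 N, if the wrist force passes 120 N, or if a joint passes its speed limit or range.

## Working session

There is one attempt and no reset: what is moved stays moved. The work goes in short steps, Python scripts to look and compute and a tool call to move; the robot and the scene stay as the last step left them, time stands still between calls to the robot, and variables do not carry over. Pictures are saved under pics/ and viewed, at most 10 in all, crops included, and the job is handed in when it is done.

Besides the shell and the picture viewer there is one more tool, called after ">>>" by a JSON object that holds its "method" and its "body". play_rows: Moves the arm, as the interface text tells. Its arguments: {"type":"object","properties":{"series":{"type":"array"},"force":{"type":"number"}},"required":["series"]}

```bash
mkdir -p pics; cat > h.py <<'E'
import numpy as np, cv2
from station import bot, viewer, finish_job
def grab(n,f=None):
    d=viewer.grab_frame(n)
    if f: cv2.imwrite('pics/'+f,d['frame'][:,:,::-1])
    return d
def ray(d,u,v):
    K=np.array(d['K']);D=np.array([d['k1'],0,0,0],float)
    p=cv2.undistortPoints(np.array([[[u,v]]],float),K,D)[0,0]
    return np.array(d['origin']),np.array(d['orientation'])@np.array([p[0],-p[1],-1])
def onz(d,u,v,z):
    o,r=ray(d,u,v); return o+r*(z-o[2])/r[2]
def proj(d,P):
    c=np.array(d['orientation']).T@(np.array(P)-np.array(d['origin']))
    x=np.array([c[0]/-c[2],-c[1]/-c[2]]);x*=1+d['k1']*(x@x)
    K=np.array(d['K']);return K[:2,:2]@x+K[:2,2]
E
python3 - <<'E'
from h import *
for n in('top','side'):
    d=grab(n,n+'0.png');print(n,d['origin'],np.round(d['orientation'],3).tolist(),d['K'],d['k1'])
s=bot.read_state();print(s)
E
```

```text
top [0.51427987 0.03959269 0.93980016] [[0.028, 0.996, -0.085], [-0.999, 0.031, 0.033], [0.035, 0.084, 0.996]] [[486.08015435   0.         321.17675287]
 [  0.         486.08015435 235.85802781]
 [  0.           0.           1.        ]] -0.04176527470002511
side [ 0.54762169 -0.88772033  0.48865205] [[0.999, 0.037, -0.034], [-0.046, 0.385, -0.922], [-0.021, 0.922, 0.386]] [[532.67823659   0.         318.53096743]
 [  0.         532.67823659 243.31836138]
 [  0.           0.           1.        ]] -0.07466566238206968
{'time': 0.1, 'qpos': array([-7.53790053e+01,  2.75448394e+01,  9.14901500e+01, -7.19421040e-04,
        6.10267432e+01, -2.66950924e+00]), 'dq': array([ 0.04263212, -0.05803935, -0.10481396, -0.1109072 , -0.03730459,
       -0.13400957]), 'joint_torque': array([ 1.24988976e-03, -9.52253652e+01, -4.31037891e+01, -1.26340028e-04,
        5.14188243e-03,  1.92729323e-05]), 'position': array([ 0.19311028, -0.62023096,  0.20185264]), 'ee_rot': array([[ 9.54808268e-01,  2.97222291e-01, -2.82599918e-04],
       [ 2.97222423e-01, -9.54807703e-01,  1.03977308e-03],
       [ 3.92151595e-05, -1.07677897e-03, -9.99999420e-01]]), 'ft_force': array([-0.04713299, -0.99988746,  0.74460323]), 'torque': array([-0.00979651, -0.03699303, -0.02190649]), 'grip_force': 0.0, 'finger_gap': 0.08521403377069751}
```

View pics/top0.png

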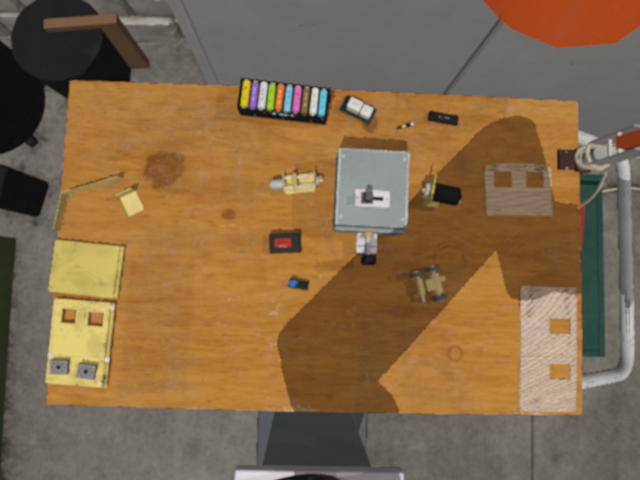

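View pics/side0.png

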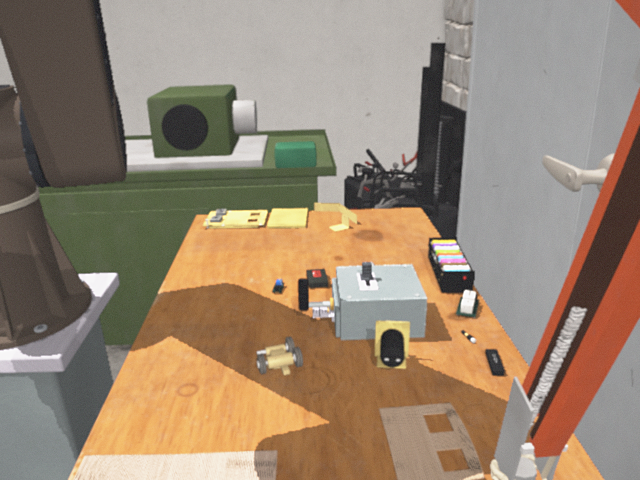

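The top view shows the locker with its top spanning roughly (340,149)–(409,228), the post near (369,258) and the catch finger near (368,192). The motor at (445,194) and the bogie at (430,285) lie to its right. The side view shows the post at (303,293) and the catch finger at (367,270).

```bash
python3 - <<'E'
from h import *
d=grab('top');f=d['frame'][:,:,::-1]
c=cv2.resize(f[135:305,320:470],None,fx=3.5,fy=3.5,interpolation=cv2.INTER_CUBIC)
s=grab('side');g=s['frame'][:,:,::-1]
e=cv2.resize(g[250:390,250:450],None,fx=3.5,fy=3.5,interpolation=cv2.INTER_CUBIC)
cv2.imwrite('pics/c1.png',c);cv2.imwrite('pics/e1.png',e[:, :])
for u,v in((341,149),(410,150),(369,259)):
    print(onz(d,u,v,.076))
# grey-green top face
hsv=cv2.cvtColor(f,cv2.COLOR_BGR2HSV)
m=((hsv[...,1]<60)&(hsv[...,2]>100)).astype(np.uint8); m[:135]=0;m[240:]=0;m[:,:325]=0;m[:,415:]=0
cs,_=cv2.findContours(m,0,2);k=max(cs,key=cv2.contourArea);print(cv2.contourArea(k),cv2.minAreaRect(k),cv2.approxPolyDP(k,4,True)[:,0].tolist())
for p in cv2.approxPolyDP(k,4,True)[:,0]: print(onz(d,*map(float,p),.076).round(4))
E
```

```text
[ 0.74784527 -0.02030008  0.076     ]
[ 0.75096789 -0.14674862  0.076     ]
[ 0.54961725 -0.07528041  0.076     ]
5982.5 ((371.34088134765625, 193.7516632080078), (74.07866668701172, 91.03949737548828), 1.0416266918182373) [[339, 148], [335, 231], [376, 239], [378, 232], [406, 226], [409, 153]]
[ 0.7496 -0.0166  0.076 ]
[ 0.5979 -0.0132  0.076 ]
[ 0.5858 -0.0872  0.076 ]
[ 0.5985 -0.0905  0.076 ]
[ 0.611 -0.141  0.076]
[ 0.7453 -0.145   0.076 ]
```

View pics/c1.png

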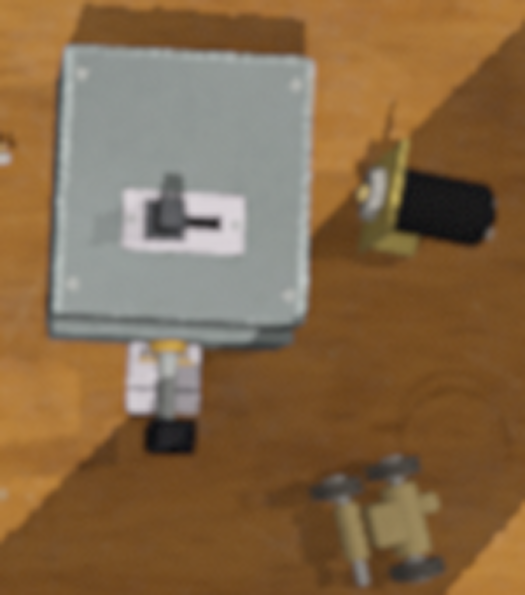

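View pics/e1.png

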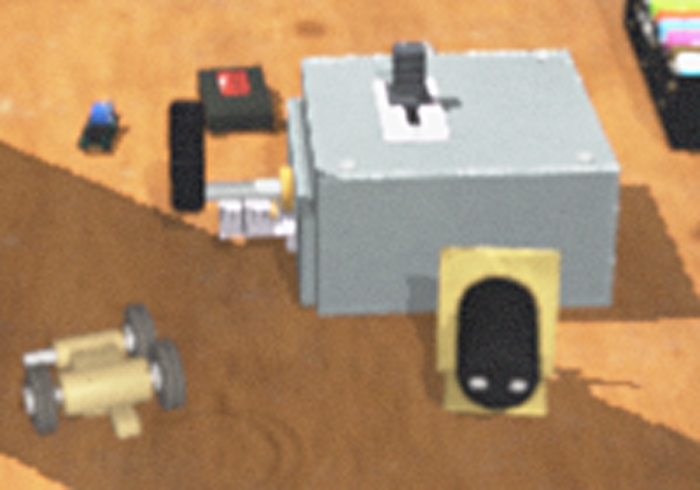

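The crops show locker top corners at full-frame (338.9,148.4), (409.7,152.1), (406.9,227.0) and (334.9,225.9). The post top is at about (368.7,259) in top, its side-view span is (303.4,279)–(303.4,309), and the catch finger top is at (369.5,186.5) in top and (367,262.5) in side.

```bash
python3 - <<'E'
from h import *
d=grab('top');s=grab('side')
P=[onz(d,320+x/3.5,135+y/3.5,.076)[:2] for x,y in((66,47),(314,60),(304,322),(52,319))]
P=np.array(P);print(P.round(4),[np.linalg.norm(P[i]-P[i-1]).round(4) for i in range(4)])
e=[(P[0]-P[3]),(P[1]-P[2]),(P[0]-P[1])@[[0,-1],[1,0]],(P[3]-P[2])@[[0,-1],[1,0]]]
print([np.arctan2(v[1],v[0]).round(3) for v in e]); print(P.mean(0))
def tri(a,b):
    (o,r),(p,q)=ray(d,*a),ray(s,*b)
    t=np.linalg.lstsq(np.c_[r,-q],p-o,rcond=None)[0];A=o+r*t[0];B=p+q*t[1];return ((A+B)/2).round(4),np.linalg.norm(A-B).round(4)
# colour: black post in top
f=d['frame'].astype(int);m=(f.max(2)<45);m[:250]=0;m[272:]=0;m[:,:355]=0;m[:,385:]=0
v,u=np.nonzero(m);print('post px',u.min(),u.max(),v.min(),v.max(),onz(d,u.mean(),v.mean(),.075))
g=s['frame'].astype(int);m=(g.max(2)<50);m[:270]=0;m[320:]=0;m[:,:290]=0;m[:,312:]=0
v,u=np.nonzero(m);print('side px',u.min(),u.max(),v.min(),v.max())
print(tri((368.7,259),(303.4,281)),tri((369.5,186.5),(367,262.5)))
for y in(0,.19,.25,.3):
  c=P.mean(0);R=np.array([[np.cos(y),-np.sin(y)],[np.sin(y),np.cos(y)]])
  print(y,(c+R@[-.13,0]).round(4),(c+R@[-.02,.01]).round(4))
E
```

```text
[[ 0.7488 -0.0164]
 [ 0.7469 -0.1463]
 [ 0.6092 -0.1426]
 [ 0.6066 -0.0127]] [np.float64(0.1422), np.float64(0.1299), np.float64(0.1378), np.float64(0.1299)]
[np.float64(-0.026), np.float64(-0.026), np.float64(-0.014), np.float64(0.02)]
[ 0.67787177 -0.07950293]
post px 362 374 255 263 [ 0.54908838 -0.07362967  0.075     ]
side px 299 307 280 309
(array([ 0.55  , -0.0743,  0.0796]), np.float64(0.0011)) (array([ 0.667 , -0.0688,  0.1086]), np.float64(0.0145))
0 [ 0.5479 -0.0795] [ 0.6579 -0.0695]
0.19 [ 0.5502 -0.1041] [ 0.6563 -0.0735]
0.25 [ 0.5519 -0.1117] [ 0.656  -0.0748]
0.3 [ 0.5537 -0.1179] [ 0.6558 -0.0759]
```

>>> {"method": "play_rows", "body": {"series": [[3, -2.5, 0, 0, 0, 0.02, 8.5], [6, -5, 0, 0, 0, 0.04, 8.5], [9, -7.5, 0, 0, 0, 0.06, 8.5], [12, -10, 0, 0, 0, 0.08, 8.5], [15, -12.5, 0, 0, 0, 0.1, 8.5], [18, -15, 0, 0, 0, 0.12, 8.5], [21, -17.5, 0, 0, 0, 0.14, 8.5], [24, -20, 0, 0, 0, 0.16, 8.5], [27, -22.5, 0, 0, 0, 0.18, 8.5], [30, -25, 0, 0, 0, 0.2, 8.5], [33, -27.5, 0, 0, 0, 0.22, 8.5], [36, -30, 0, 0, 0, 0.24, 8.5], [39, -32.5, 0, 0, 0, 0.26, 8.5], [42, -35, 0, 0, 0, 0.28, 8.5], [45, -37.5, 0, 0, 0, 0.3, 8.5], [48, -40, 0, 0, 0, 0.32, 8.5], [50.1, -41.6, 0, 0, 0, 0.332, 8.5], [50.1, -41.6, 0, 0, 0, 0.332, 8.5], [50.1, -41.6, 0, 0, 0, 0.332, 8.5], [50.1, -41.6, 0, 0, 0, 0.332, 8.5]]}}

```text
time: 1.97
position: [0.5475, -0.0746, 0.2022]
ee_rot: [[1.0, -0.029, -0.001], [-0.029, -1.0, -0.0], [-0.001, 0.0, -1.0]]
ft_force: [0.3, -0.2, 0.3]
finger_gap: 0.085
grip_force: 0.0
```

>>> {"method": "play_rows", "body": {"series": [[0, 0, 3, 0, 0, 0, 8.5], [0, 0, 6, 0, 0, 0, 8.5], [0, 0, 8, 0, 0, 0, 8.5], [0, 0, 10, 0, 0, 0, 8.5], [0, 0, 12, 0, 0, 0, 8.5], [0, 0, 14, 0, 0, 0, 8.5], [0, 0, 15, 0, 0, 0, 8.5], [0, 0, 16.1, 0, 0, 0, 8.5], [0, 0, 16.1, 0, 0, 0, 8.5], [0, 0, 16.1, 0, 0, 0, 8.5]]}}

```text
time: 2.8
position: [0.5478, -0.0749, 0.0416]
ee_rot: [[1.0, -0.031, -0.0], [-0.031, -1.0, 0.0], [-0.0, -0.0, -1.0]]
ft_force: [0.7, 0.4, 0.5]
finger_gap: 0.0853
grip_force: 0.0
```

```bash
python3 - <<'E'
from h import *
s=grab('side');t=grab('top')
a=cv2.resize(s['frame'][190:350,220:420],(500,400),interpolation=cv2.INTER_CUBIC)
b=cv2.resize(t['frame'][180:310,320:420],(308,400),interpolation=cv2.INTER_CUBIC)[:,:290]
cv2.imwrite('pics/m2.png',np.hstack([a,b])[:,:,::-1]);st=bot.read_state();print(st['position'],st['ft_force'])
E
```

```text
[ 0.54855388 -0.07479912  0.04233362] [-0.64402715  0.06394545 -0.45571659]
```

View pics/m2.png

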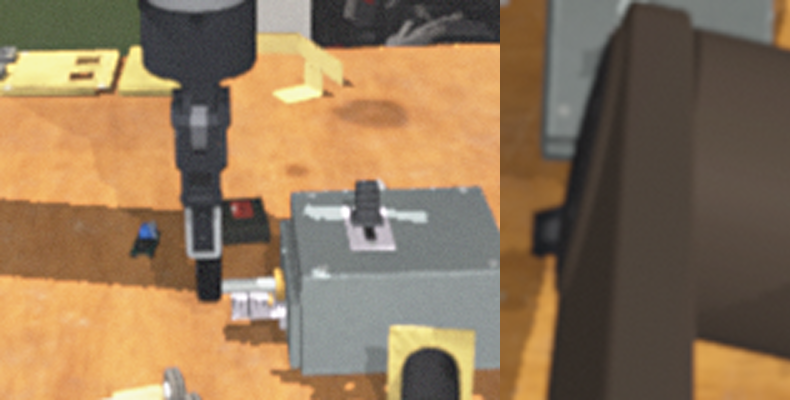

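The near finger at crop (205,230) lines up with the post at (210,285), which is now hidden above. Closing on it.

>>> {"method": "play_rows", "body": {"force": 60, "series": [[0, 0, 0, 0, 0, 0, 1], [0, 0, 0, 0, 0, 0, 1], [0, 0, 0, 0, 0, 0, 1], [0, 0, 0, 0, 0, 0, 1], [0, 0, 0, 0, 0, 0, 1], [0, 0, 0, 0, 0, 0, 1], [0, 0, 0, 0, 0, 0, 1], [0, 0, 0, 0, 0, 0, 1], [0, 0, 0, 0, 0, 0, 1], [0, 0, 0, 0, 0, 0, 1], [0, 0, 0, 0, 0, 0, 1], [0, 0, 0, 0, 0, 0, 1]]}}

```text
time: 3.9
position: [0.548, -0.0751, 0.0418]
ee_rot: [[1.0, -0.03, 0.0], [-0.03, -1.0, -0.001], [0.0, 0.001, -1.0]]
ft_force: [-3.3, -7.2, 8.1]
finger_gap: 0.0201
grip_force: 59.5
```

>>> {"method": "play_rows", "body": {"series": [[-0.2, 0, 0, 0, 0, 0, 1], [-0.4, 0, 0, 0, 0, 0, 1], [-0.6, 0, 0, 0, 0, 0, 1], [-0.8, 0, 0, 0, 0, 0, 1], [-0.8, 0, 0, 0, 0, 0, 1], [-0.8, 0, 0, 0, 0, 0, 1]]}}

```text
time: 4.4
position: [0.541, -0.075, 0.0419]
ee_rot: [[1.0, -0.03, 0.002], [-0.03, -1.0, -0.001], [0.002, 0.001, -1.0]]
ft_force: [2.0, -7.6, 3.2]
finger_gap: 0.0202
grip_force: 59.1
```

```bash
python3 - <<'E'
from h import *
g=[]
for i in range(5): grab('side');s=bot.read_state();g.append(s['ft_force'])
print(s['position'],np.round(g,1).tolist())
E
```

```text
[ 0.54106128 -0.07498764  0.04188975] [[2.1, -6.7, 2.9], [1.8, -6.2, 4.6], [3.0, -6.3, 3.5], [1.5, -6.7, 2.9], [1.4, -6.8, 4.4]]
```

>>> {"method": "play_rows", "body": {"series": [[-0.2, 0, 0, 0, 0, 0, 1], [-0.4, 0, 0, 0, 0, 0, 1], [-0.5, 0, 0, 0, 0, 0, 1], [-0.5, 0, 0, 0, 0, 0, 1], [-0.5, 0, 0, 0, 0, 0, 1]]}}

```text
time: 5.07
position: [0.5361, -0.0749, 0.0419]
ee_rot: [[1.0, -0.03, 0.002], [-0.03, -1.0, -0.001], [0.002, 0.001, -1.0]]
ft_force: [3.0, -7.9, 3.6]
finger_gap: 0.0202
grip_force: 59.0
```

```bash
python3 - <<'E'
from h import *
g=[]
for i in range(5): d=grab('side');s=bot.read_state();g.append(s['ft_force'])
print(s['position'],np.round(g,1).tolist())
cv2.imwrite('pics/p3.png',cv2.resize(d['frame'][270:350,270:370],(750,600),interpolation=cv2.INTER_CUBIC)[:,:,::-1])
E
```

```text
[ 0.53613043 -0.074913    0.04189147] [[1.8, -6.9, 2.6], [2.4, -8.2, 2.7], [1.9, -8.0, 3.3], [2.4, -8.0, 3.5], [2.2, -8.2, 3.4]]
```

View pics/p3.png

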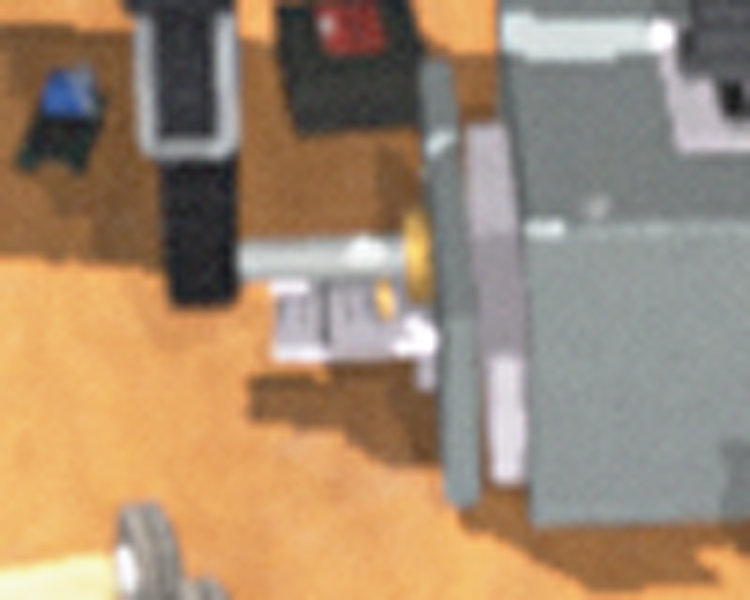

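The picture shows the drawer front (crop x≈450) standing about 10 mm clear of the locker body (x≈525). The pointer at (385,298) is close to the first tick. The drawer is coming along, so it is not caught, and I keep pulling.

>>> {"method": "play_rows", "body": {"series": [[-0.3, 0, 0, 0, 0, 0, 1], [-0.6, 0, 0, 0, 0, 0, 1], [-0.9, 0, 0, 0, 0, 0, 1], [-1.2, 0, 0, 0, 0, 0, 1], [-1.5, 0, 0, 0, 0, 0, 1], [-1.8, 0, 0, 0, 0, 0, 1], [-2.1, 0, 0, 0, 0, 0, 1], [-2.4, 0, 0, 0, 0, 0, 1], [-2.7, 0, 0, 0, 0, 0, 1], [-3.0, 0, 0, 0, 0, 0, 1], [-3.3, 0, 0, 0, 0, 0, 1], [-3.6, 0, 0, 0, 0, 0, 1], [-3.9, 0, 0, 0, 0, 0, 1], [-4.2, 0, 0, 0, 0, 0, 1], [-4.5, 0, 0, 0, 0, 0, 1], [-4.8, 0, 0, 0, 0, 0, 1], [-5.1, 0, 0, 0, 0, 0, 1], [-5.4, 0, 0, 0, 0, 0, 1], [-5.4, 0, 0, 0, 0, 0, 1], [-5.4, 0, 0, 0, 0, 0, 1]]}}

```text
time: 6.98
position: [0.4826, -0.0737, 0.0419]
ee_rot: [[1.0, -0.03, 0.003], [-0.03, -1.0, -0.001], [0.003, 0.001, -1.0]]
ft_force: [3.0, -13.5, 1.4]
finger_gap: 0.0199
grip_force: 58.9
```

>>> {"method": "play_rows", "body": {"series": [[-0.2, 0.02, 0, 0, 0, 0, 1], [-0.4, 0.05, 0, 0, 0, 0, 1], [-0.6, 0.08, 0, 0, 0, 0, 1], [-0.8, 0.1, 0, 0, 0, 0, 1], [-0.8, 0.1, 0, 0, 0, 0, 1], [-0.8, 0.1, 0, 0, 0, 0, 1], [-0.8, 0.1, 0, 0, 0, 0, 1], [-0.8, 0.1, 0, 0, 0, 0, 1]]}}

```text
time: 7.65
position: [0.4748, -0.0738, 0.0419]
ee_rot: [[1.0, -0.03, 0.003], [-0.03, -1.0, -0.001], [0.003, 0.001, -1.0]]
ft_force: [5.7, -4.3, -0.2]
finger_gap: 0.0202
grip_force: 59.0
```

```bash
python3 - <<'E'
from h import *
g=[]
for i in range(5): d=grab('side');s=bot.read_state();g.append(s['ft_force'])
print(s['position'],np.round(g,1).tolist(),s['grip_force'])
cv2.imwrite('pics/p4.png',cv2.resize(d['frame'][260:350,240:360],(800,600),interpolation=cv2.INTER_CUBIC)[:,:,::-1])
E
```

```text
[ 0.47480084 -0.07382151  0.04191793] [[4.8, -3.5, 2.0], [4.3, -4.7, 0.9], [4.9, -4.0, 2.1], [4.4, -3.8, 1.6], [4.8, -3.9, 1.3]] 58.98449242115021
```

View pics/p4.png

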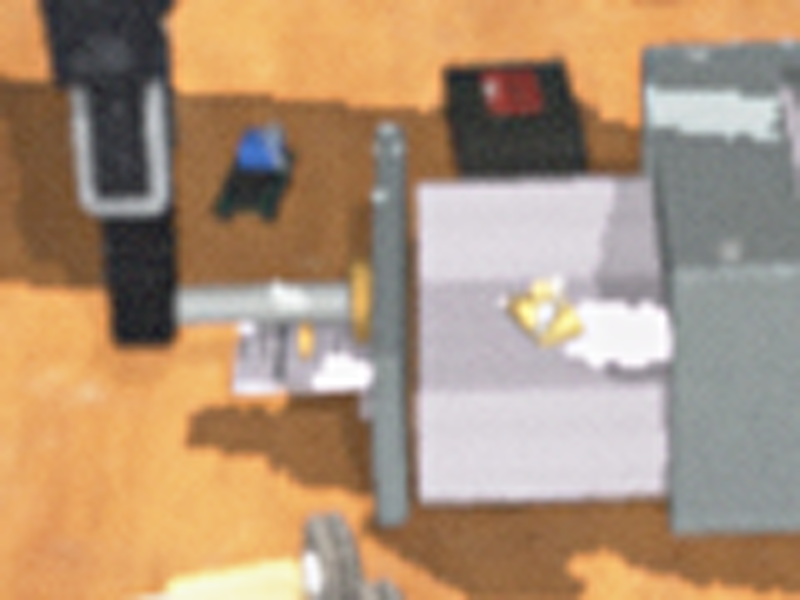

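The drawer front (crop x≈390) is about 65 mm from the body (x≈660), and the pointer at (305,340) is drawn clear of its rest. The pull force of about 4.6 N means the gauge is at roughly 6.5 mm.

```bash
python3 -c "
from station import finish_job
print(finish_job())"
```

```text
the job is handed in; nothing more can be done
None
```

The drawer was not caught: it came out on the first tug without touching the catch slide, and I handed in with the gripper holding it by the pull at about 65 mm out and the gauge at roughly 6.5 mm; the hand-in gave no verdict.

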